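# Shut the gift box, then open the safety-capped cleaner

## Task

Lower the lid of the open kraft gift box until it is fully shut, so that no cleaner can get on the gingerbread. Then open the white cleaner jug's red safety cap: push it down, turn it about a quarter turn anticlockwise (seen from above) while it is pushed down, and lift it straight off. Finish while still holding the cap upright about 5 cm clear above the jug's mouth, without letting go, and leave everything else on the bench where it is.

Things in the scene. Friction and masses are not known exactly. Their poses are not given: they have to be found in the camera images.
- gift_box_lid (a joint): Angle of the gift box's lid (rad): 0 shut, grows as it opens. It starts leaning back past upright at about 1.65 to 1.85; 1.85 is its stop. The hinge has a little friction and the lid is light (under 1 N): closed fingertips can push it over and down.
- lid_hinge (a point): Middle of the hinge line of the kraft gift box (236 x 145 mm, 58 mm high when shut, fixed to the bench), 56 mm above the bench. Hinge and long side lie along this frame's x; z is up. The hinge is on the box's -y long edge; the box stretches 138 mm from here along +y. The lid swings up and back towards -y as it opens.
- lid_edge (a point): Point on the lid's outer face, on the 21 mm wide border half-way along its free long edge, 130 mm from the hinge line; 59 mm above the bench when shut. The frame turns with the lid: x along the hinge, y from hinge to free edge, z out of the outer face (up when shut, away from the box when open). The lid has 44 mm deep flaps on its inner side.
- cap_grip (a point): Centre of the round grip of the white jug's red safety cap (60 g), on the cap's axis; z up. The grip is an upright cylinder, 40 mm in diameter, reaching 15 mm above and below this point. Under it a wider skirt, 64 mm in diameter, 30 mm high; its flat shoulder round the grip, 15 mm below this point, can be pushed by the fingertips. A white pointer on top lies along x.
- jug_mouth (a point): Centre of the mouth on top of the jug's neck (under the cap), 126 mm above the bench; z up. The seated cap's grip centre is 27.5 mm straight above it, and the cap's lower rim always 45 mm below the grip centre. Jug and amber bottle stand in either order.
- plain_bottle: Bystander: round amber bottle with a white cap, 72 mm in diameter, 150 mm high, loose; origin at the centre of its underside. Not to be disturbed.
- scissors: Bystander: scissors with red handles, 199 x 87 x 9 mm, lying on the bench; origin under its middle. Not to be disturbed.
- ribbon_spool: Bystander: spool of red ribbon, 72 mm in diameter, 32 mm high; origin on its underside. Not to be disturbed.
- marker: Bystander: black and white marker pen, 135 mm long, 16 mm thick, lying on the bench; origin under its middle. Not to be disturbed.
- cleaner_jug: White square cleaner jug with a blue band, 92 mm wide, screwed down in a steel holder; origin under its middle. Its safety cap turns only when pushed down 4 mm or more against a spring (4 N at first, 7 N at 4 mm, 9 N at the 7 mm stop). It turns anticlockwise seen from above (clockwise is blocked); after 0.65 to 2.4 rad of turn it can be lifted straight off.
Things that resemble listed ones, but are neither listed nor needed, are in the scene too. Of the things shaped like the part that bears cap_grip, the red one is meant. What is shaped like the cleaner_jug but brown is not meant.

How it is judged:
By the outcome, as a careful person would: the job done as asked, in the order asked, and still so for the second after the job is handed in, while the arm keeps its last pose, push and grip.
It also fails if it takes over 61 s, if anything falls off the work surface, if the arm or the gripper's body presses on something with over 40 N, if the wrist force passes 120 N, or if a joint passes its speed limit or range.

## Robot

A 6-joint arm with a two-finger parallel gripper is mounted at the origin on a cart in front of the work surface, level with it; the furniture and walls round the work are solid. World frame = base frame: x ahead of the robot, y to its left, z up, the work surface at z = 0. Lengths are in m, angles in rad, forces in N, time in s.
With the tool pointing down it reaches from about 0.375 to 0.9 m from the base axis. Payload 3.1 kg.
Tool frame: the origin (TCP) lies between the finger pads; the fingertips stand robot.tcp_to_tips ahead of it and the grasp point (between the pads) lies 5 mm behind it (robot.tcp_to_tips is the distance from the TCP to the fingertips, in m); z points along the fingers, x is the direction in which the jaws open and shut, and the axes are right-handed (so a half turn about z gives the same grasp; the last joint's range is limited). The gripper opens to 87 mm and grips with 3 to 60 N. Pads are 19 mm wide; open, the fingers measure 117 mm over their backs; the gripper's body (75 mm by 190 mm) begins 51 mm behind the grasp point.
Start: joints at [-1.375, 0.527, 1.433, -0, 1.181, -0.178], TCP at [0.228, -0.582, 0.237] pointing down, gripper open.
Joint ranges: [-3.08, 3.08], [-0.75, 2.2], [0.22, 2.44], [-1.43, 4.57], [0, 2.65], [-2.85, 2.85]. Speed limits (rad/s): [2.79, 2.79, 3.14, 3.14, 3.14, 3.14].

## Interface

Orientations are given as a unit quaternion [x, y, z, w].
In Python, from rig import robot gives the robot as it stands.
- The arm moves only by the shell command python3 -m crank 'ROWS' [FORCE]. ROWS is JSON, a list of rows, each a list of 7 numbers: the turn, a rotation vector about the tool's x, y, z each as a share of 90 degrees, from -1 to 1, then the shift along the tool's x, y, z each as a share of 100 mm, from -1 to 1, then the closure, from 0 (fully open) to 1 (shut). In form: [[rx, ry, rz, tx, ty, tz, grip], ...]. A call has 1 to 20 rows; each row is the pose to reach, as a shift and turn from the pose measured when the call began, along the tool's axes at that moment; what a row does not reach only later rows make up. A row lasts 1/12 s, in which the tool goes at most 41.7 mm and 7.16 degrees, less where a joint would pass 70% of its speed; a pose out of reach is approached as far as the arm can. A call with a number of a shift or a turn outside -1 to 1 is refused whole. A call with a gripper value outside its range is refused whole. The fingers move at their own pace and stop on an object; FORCE is the grip in N (left out, the last holds). Time passes only in rows, so rows that repeat a pose let the fingers close. It gives the time, the measured TCP pose, the force and the opening at its end, in the units of the state.
- robot.get_obs(): the state, without advancing time (a new reading comes with each control period).
- robot.camera(name): name is "scene" or "top"; returns (picture, depth): 480x640x3 uint8, red, green, blue; 480x640 float32, m along the optical axis (not along the pixel's ray), 0 where there is no reading.
- robot.camera_model(name): a dict with "fx", "fy", "cx", "cy" (pixels), "dist_coeffs" ([k1, k2, p1, p2, k3] as OpenCV has them; the pictures are not rectified), "extrinsics" (4x4, takes a point from camera to world coordinates). Camera axes: x right, y down, z forward; pixel columns grow to the right and rows downward; lengths in m; the calibration is good to about 2 mm. A picture is of the moment at which its call begins. camera_model takes no time and is no camera call.
- robot.hand_in(): hands the job in, once; it reports no verdict.
The state is a dict: "time": time; "q": joint angles; "joint_velocities": joint speeds; "joint_torque": joint torques, N m; "position": TCP position; "tool_rot": TCP orientation; "ft_force": force on the tool from outside, world axes, zero at the start; "moment": the same for the moment, N m; "grip_width": finger opening in m.
Only numpy, scipy, OpenCV 4.12 (cv2) and the standard library are available. Lean on these libraries where they do the work, as an engineer would, in place of code of your own. Each camera call takes 0.05 s, during which the arm holds its last target. There are 200 camera calls.

## Working session

There is one attempt and no reset: what is moved stays moved. The work goes in short steps, Python scripts to look and compute and a shell command to move; the robot and the scene stay as the last step left them, time stands still between calls to the robot, and variables do not carry over. Pictures are saved under pics/ and viewed, on a budget of 10 in all, crops included, one or two more only if the job needs it, and the job is handed in when it is done.

```bash
mkdir -p pics; ls; cat > h.py <<'E'
import numpy as np, cv2
from rig import robot
def grab(n):
    p,d=robot.camera(n); m=robot.camera_model(n)
    np.savez(f'{n}.npz',p=p,d=d); return p,d,m
def load(n):
    z=np.load(f'{n}.npz'); return z['p'],z['d'],robot.camera_model(n)
def pts(d,m):
    K=np.array([[m['fx'],0,m['cx']],[0,m['fy'],m['cy']],[0,0,1]]);h,w=d.shape
    uv=np.stack(np.meshgrid(np.arange(w),np.arange(h)),-1).reshape(-1,1,2).astype(np.float64)
    r=cv2.undistortPoints(uv,K,np.array(m['dist_coeffs'])).reshape(h,w,2)
    P=np.dstack([r*d[...,None],d]); T=np.array(m['extrinsics'])
    W=P@T[:3,:3].T+T[:3,3]; W[d==0]=np.nan; return W
def save(p,f): cv2.imwrite('pics/'+f,p[...,::-1])
E
python3 - <<'E'
from h import *
for n in('scene','top'):
    p,d,m=grab(n); save(p,n+'0.png'); print(n,np.round(m['extrinsics'],3).tolist(),m['fx'])
print(robot.get_obs(), robot.tcp_to_tips)
E
```

```text
pics
scene [[-0.565, -0.55, 0.615, -0.262], [-0.825, 0.39, -0.409, 0.561], [-0.015, -0.738, -0.674, 1.038], [0.0, 0.0, 0.0, 1.0]] 553.7997033775424
top [[-0.021, -0.994, 0.109, 0.39], [-1.0, 0.02, -0.009, 0.024], [0.007, -0.109, -0.994, 1.675], [0.0, 0.0, 0.0, 1.0]] 595.4807046262447
{'time': 0.1, 'q': array([-1.37551596e+00,  5.28341777e-01,  1.43376829e+00, -1.12499294e-05,
        1.18141342e+00, -1.78484306e-01]), 'joint_velocities': array([ 7.05389049e-04, -1.03034459e-03, -4.29190903e-03,  3.39426396e-04,
        8.09987197e-05, -1.70513248e-04]), 'joint_torque': array([ 9.24219967e-05, -4.40985847e+01, -1.77150464e+01,  6.34858338e-02,
        5.33824344e-02, -4.86549186e-05]), 'position': array([ 0.22811069, -0.58120583,  0.23569065]), 'tool_rot': array([ 8.26173553e-01, -5.63414881e-01, -6.92007566e-04, -6.73185598e-04]), 'ft_force': array([-0.77645183,  0.93284446, -0.1883008 ]), 'moment': array([ 0.02241841, -0.00732408,  0.02371634]), 'grip_width': 0.08717733690551979} 0.014
```

View pics/scene0.png

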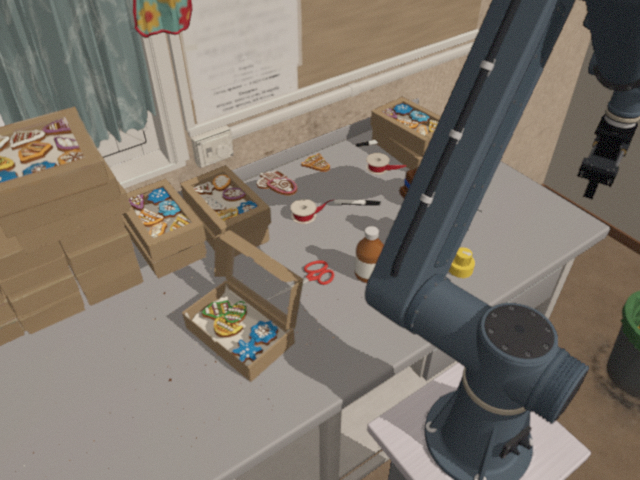

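View pics/top0.png

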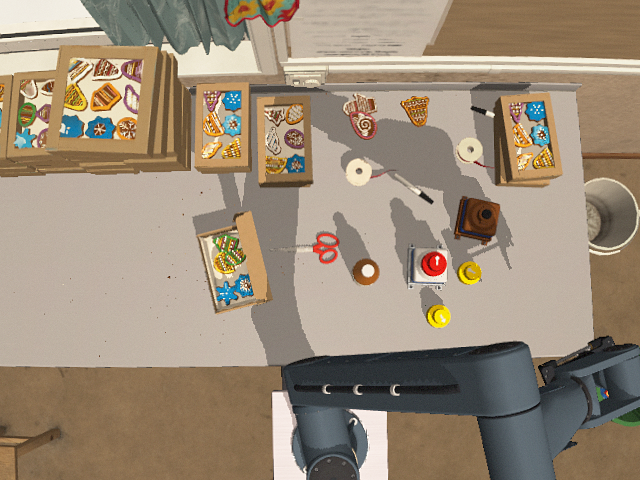

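The top view shows the open kraft box at (233,262) with its lid leaning to the right at (250,255). The scissors are at (310,247) and the amber bottle at (366,270).

Cap candidates in the top view:
- The red cap on the white jug at (433,262). This fits: it is red and sits on the white jug in the steel holder.
- The yellow caps at (469,272) and (439,316), which are lookalikes.
- The brown jug at (478,218), which is not meant.

I'll measure these and confirm with an enlarged crop.

```bash
python3 - <<'E'
from h import *
p,d,m=load('top'); W=pts(d,m)
c=p[190:340,180:500]; save(cv2.resize(c,(800,375),interpolation=cv2.INTER_CUBIC),'crop1.png')
hsv=cv2.cvtColor(p,cv2.COLOR_RGB2HSV); H,S,V=[hsv[...,i].astype(int) for i in range(3)]
red=((H<8)|(H>172))&(S>150)
win=np.zeros(red.shape,bool); win[235:290,405:455]=1
Q=W[red&win]; Q=Q[~np.isnan(Q[:,0])]
print('red n',len(Q),'z pct',np.percentile(Q[:,2],[5,25,50,75,95]).round(4))
zt=Q[Q[:,2]>.161]; print('top grip',len(zt),(zt.min(0)+zt.max(0)).round(4)/2,np.ptp(zt,axis=0).round(4),np.median(zt,0).round(4))
# white pointer on cap top
pt=(S<80)&(V>150)&win&(W[...,2]>.16); P=W[pt]; print('pointer',len(P))
if len(P)>3:
    mu=P.mean(0);u=np.linalg.svd(P[:,:2]-mu[:2])[2][0]; print(mu.round(4),u.round(3))
def reg(n,a,b,zl,zh):
    w=np.zeros(red.shape,bool); w[a[1]:b[1],a[0]:b[0]]=1
    Q=W[w&(W[...,2]>zl)&(W[...,2]<zh)]
    print(n,len(Q),'min',Q.min(0).round(3),'max',Q.max(0).round(3),'med',np.median(Q,0).round(3)); return Q
reg('jugtop',(400,235),(455,290),.085,.125)
reg('bottle',(340,245),(385,290),.03,.17)
reg('bottlecap',(340,245),(385,290),.14,.17)
reg('scissors',(265,225),(345,268),.004,.03)
reg('yel1',(455,255),(485,290),.03,.2)
reg('yel2',(422,300),(455,330),.02,.2)
reg('brown',(450,190),(505,245),.03,.25)
Q=reg('box+lid',(190,205),(275,318),.02,.3)
L=Q[Q[:,2]>.08]; print('lid',L.min(0).round(3),L.max(0).round(3))
# lid plane
c=np.median(L,0)
t=L[L[:,2]>.17]; print('lid top edge',len(t),t.min(0).round(3),t.max(0).round(3))
R=Q[(Q[:,2]>.045)&(Q[:,2]<.065)]; r=cv2.minAreaRect((R[:,:2]*1000).astype(np.float32)); print('rim',r, cv2.boxPoints(r).round(1).tolist())
g=L; X=L[:,:2]; 
for z in (.08,.1,.12,.14,.16,.18,.19):
    s=L[abs(L[:,2]-z)<.006]
    if len(s)>3: print(z,len(s),s.min(0).round(3),s.max(0).round(3))
E
```

```text
red n 444 z pct [0.132  0.1373 0.1422 0.1665 0.1715]
top grip 173 [ 0.4889 -0.2809  0.1681] [0.0389 0.0409 0.0138] [ 0.4876 -0.2794  0.1675]
pointer 19
[ 0.4951 -0.2814  0.1696] [-0.99  0.14]
jugtop 471 min [ 0.444 -0.327  0.085] max [ 0.534 -0.232  0.125] med [ 0.48  -0.259  0.09 ]
bottle 608 min [ 0.439 -0.141  0.036] max [ 0.511 -0.07   0.158] med [ 0.472 -0.102  0.107]
bottlecap 129 min [ 0.459 -0.123  0.141] max [ 0.49  -0.091  0.158] med [ 0.475 -0.106  0.149]
scissors 799 min [ 0.493 -0.054  0.004] max [0.615 0.17  0.017] med [0.549 0.031 0.006]
yel1 271 min [ 0.438 -0.431  0.03 ] max [ 0.5   -0.373  0.07 ] med [ 0.467 -0.398  0.056]
yel2 440 min [ 0.319 -0.343  0.02 ] max [ 0.38  -0.277  0.069] med [ 0.35  -0.305  0.034]
brown 1261 min [ 0.566 -0.48   0.03 ] max [ 0.673 -0.373  0.144] med [ 0.611 -0.416  0.091]
box+lid 4000 min [0.371 0.137 0.02 ] max [0.63  0.353 0.212] med [0.505 0.239 0.044]
lid [0.388 0.137 0.083] [0.63  0.25  0.212]
lid top edge 1566 [0.393 0.137 0.171] [0.63  0.232 0.212]
rim ((494.3072509765625, 262.8120422363281), (227.064453125, 140.11416625976562), 13.775845527648926) [[367.3999938964844, 303.79998779296875], [400.70001220703125, 167.6999969482422], [621.2999877929688, 221.8000030517578], [587.9000244140625, 357.8999938964844]]
0.12 7 [0.391 0.153 0.116] [0.621 0.244 0.124]
0.14 5 [0.391 0.159 0.141] [0.622 0.24  0.145]
0.16 7 [0.621 0.214 0.155] [0.625 0.235 0.166]
0.18 20 [0.405 0.138 0.174] [0.627 0.232 0.186]
0.19 504 [0.396 0.137 0.184] [0.63  0.229 0.196]
```

View pics/crop1.png

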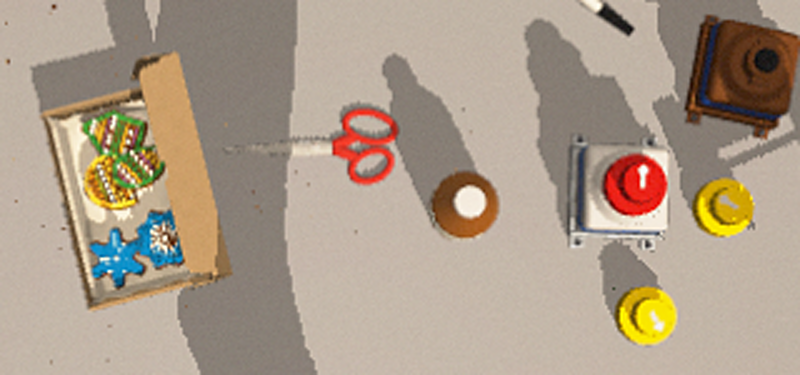

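The crop confirms the red cap on the white jug at crop (635,184), and its measured top of 168 mm matches the given 168.5 mm. Next I travel behind the lid, which is reachable at r of about 0.54 m, and refine the box frame.

```bash
for i in 1 2; do python3 -m crank '[[0,0,0,-0.25,-0.25,0,1],[0,0,0,-0.5,-0.5,0,1],[0,0,0,-0.75,-0.75,0,1],[0,0,0,-1,-1,0,1],[0,0,0,-1,-1,0,1]]' 10; done
python3 - <<'E'
from h import *
p,d,m=load('top'); W=pts(d,m)
w=np.zeros(d.shape,bool); w[200:318,190:275]=1
a=np.deg2rad(13.8); ux=np.array([np.cos(a),np.sin(a)]);uy=np.array([-ux[1],ux[0]]); h=np.array([.5104,.1969])
Q=W[w&(W[...,2]>.04)]; l=np.c_[(Q[:,:2]-h)@ux,(Q[:,:2]-h)@uy,Q[:,2]]
L=l[l[:,2]>.17]; print('flap x',np.percentile(L[:,0],[1,99]).round(3),'y',np.percentile(L[:,1],[1,5,50,95,99]).round(3))
for y in np.arange(-.05,.06,.01):
    s=L[abs(L[:,1]-y)<.004]
    if len(s): print(round(y,3),len(s),np.median(s[:,2]).round(4))
R=l[(l[:,2]<.066)&(l[:,1]>.05)]; print('rim',np.percentile(R,[.5,99.5],axis=0).round(4))
for x in (-.09,-.05,0,.05,.09):
    s=R[abs(R[:,0]-x)<.01]; print(x,s[:,1].max().round(4), L[abs(L[:,0]-x)<.01][:,1].min().round(4))
E
```

```text
time: 0.52
position: [0.2858, -0.4438, 0.235]
tool_rot: [0.827, -0.562, -0.004, -0.004]
ft_force: [0.5, 0.2, 0.0]
grip_width: 0.0617
time: 0.93
position: [0.3422, -0.3075, 0.2357]
tool_rot: [0.828, -0.56, -0.006, -0.006]
ft_force: [-0.3, 0.1, -0.7]
grip_width: 0.0283
flap x [-0.114  0.116] y [-0.035 -0.033 -0.015  0.005  0.007]
-0.04 3 0.1953
-0.03 302 0.1932
-0.02 304 0.1974
-0.01 296 0.2006
0.0 297 0.2035
0.01 43 0.2057
rim [[-0.113   0.0503  0.0401]
 [ 0.113   0.1379  0.0608]]
-0.09 0.138 -0.0341
-0.05 0.1377 -0.0352
0 0.1378 -0.0357
0.05 0.1361 -0.0357
0.09 0.1354 -0.0361
```

The lid's free edge is at local y = -36 mm, z = 193 mm, so it sits near its stop at about 1.85. I continue to behind the lid, then yaw so the jaws lie along the hinge.

```bash
for i in 1 2 3; do python3 -m crank '[[0,0,0,-0.25,-0.25,0,1],[0,0,0,-0.5,-0.5,0,1],[0,0,0,-0.75,-0.75,0,1],[0,0,0,-1,-1,0,1],[0,0,0,-1,-1,0,1]]' |grep posi; done
python3 -m crank '[[0,0,-0.92,-0.18,-0.28,0,1],[0,0,-0.92,-0.18,-0.28,0,1],[0,0,-0.92,-0.18,-0.28,0,1],[0,0,-0.92,-0.18,-0.28,0,1],[0,0,-0.92,-0.18,-0.28,0,1],[0,0,-0.92,-0.18,-0.28,0,1],[0,0,-0.92,-0.18,-0.28,0,1],[0,0,-0.92,-0.18,-0.28,0,1],[0,0,-0.92,-0.18,-0.28,0,1],[0,0,-0.92,-0.18,-0.28,0,1],[0,0,-0.92,-0.18,-0.28,0,1],[0,0,-0.92,-0.18,-0.28,0,1],[0,0,-0.92,-0.18,-0.28,0,1],[0,0,-0.92,-0.18,-0.28,0,1]]'
cat >> h.py <<'E'
from scipy.spatial.transform import Rotation as Ro
def st():
    o=robot.get_obs(); R=Ro.from_quat(o['tool_rot']).as_matrix(); p=np.array(o['position'])
    tip=p+R[:,2]*.014
    a=np.deg2rad(13.8); ux=np.array([np.cos(a),np.sin(a)]);uy=np.array([-ux[1],ux[0]]); h=np.array([.5104,.1969])
    print('t',round(o['time'],2),'p',p.round(4),'F',np.round(o['ft_force'],1),'M',np.round(o['moment'],2),'w',round(o['grip_width'],4))
    print('tipbox',((tip[:2]-h)@ux).round(4),((tip[:2]-h)@uy).round(4),tip[2].round(4),'yawx',np.degrees(np.arctan2(R[1,0],R[0,0])).round(1),'z',R[:,2].round(3)); return o,R,p
E
python3 -c "
from h import *
st();print(robot.get_obs()['q'].round(2))"
```

```text
position: [0.3982, -0.1725, 0.2376]
position: [0.4547, -0.0385, 0.2401]
position: [0.5117, 0.0954, 0.2431]
time: 3.35
position: [0.5308, 0.1213, 0.2435]
tool_rot: [0.991, 0.134, 0.002, -0.012]
ft_force: [-0.4, 0.1, -0.3]
grip_width: 0.0006
t 3.35 p [0.5308 0.1213 0.2435] F [-0.4  0.1 -0.3] M [-0.06 -0.08 -0.03] w 0.0006
tipbox 0.0018 -0.078 0.2295 yawx 15.4 z [ 0.     0.023 -1.   ]
[ 0.01  0.41  1.63  0.03  1.1  -0.27]
```

```bash
python3 -m crank '[[0,0,-0.0,0,0,0.3,1],[0,0,0,0,0,0.6,1],[0,0,0,0,0,0.78,1],[0,0,0,0,0,0.78,1]]' |grep -v rot
python3 -m crank '[[0,0,0,0,-0.1,0,1],[0,0,0,0,-0.2,0,1],[0,0,0,0,-0.3,0,1],[0,0,0,0,-0.4,0,1],[0,0,0,0,-0.5,0,1],[0,0,0,0,-0.6,0,1],[0,0,0,0,-0.7,0,1],[0,0,0,0,-0.8,0,1],[0,0,0,0,-0.9,0,1],[0,0,0,0,-1,0,1],[0,0,0,0,-1,0,1]]'|grep -v rot
python3 - <<'E'
from h import *
st(); p,d,m=grab('scene'); save(cv2.resize(p[180:400,150:350],(545,600)),'s1.png')
E
```

```text
time: 3.68
position: [0.528, 0.1222, 0.1619]
ft_force: [-1.1, 0.1, -0.3]
grip_width: 0.0005
time: 4.6
position: [0.5008, 0.2206, 0.1642]
ft_force: [0.0, 0.4, -0.6]
grip_width: 0.0007
t 4.6 p [0.5008 0.2206 0.1642] F [ 0.   0.4 -0.6] M [-0.03 -0.11  0.03] w 0.0007
tipbox -0.0037 0.0256 0.1502 yawx 15.3 z [-0.009  0.024 -1.   ]
```

View pics/s1.png

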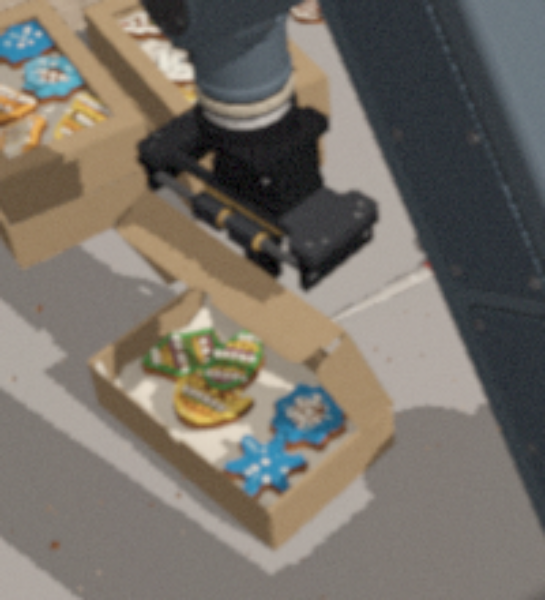

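The lid has been pushed past upright, with its edge at about (230,280) in the crop, and is following the fingers. Now I continue over and down.

```bash
python3 -m crank '[[0,0,0,0,-0.1,0,1],[0,0,0,0.02,-0.2,0.03,1],[0,0,0,0.02,-0.3,0.08,1],[0,0,0,0.03,-0.4,0.12,1],[0,0,0,0.03,-0.5,0.18,1],[0,0,0,0.03,-0.6,0.24,1],[0,0,0,0.03,-0.7,0.31,1],[0,0,0,0.03,-0.8,0.4,1],[0,0,0,0.03,-0.88,0.5,1],[0,0,0,0.03,-0.95,0.6,1],[0,0,0,0.03,-1,0.7,1],[0,0,0,0.03,-1,0.8,1],[0,0,0,0.03,-1,0.85,1]]'|grep -v rot
python3 -c "
from h import *
st()"
```

```text
time: 5.73
position: [0.4814, 0.3045, 0.0781]
ft_force: [18.2, -51.2, -3.1]
grip_width: 0.0001
t 5.73 p [0.4814 0.3045 0.0781] F [ 18.2 -51.2  -3.1] M [-9.09 -3.35  0.01] w 0.0001
tipbox -0.0026 0.1114 0.0641 yawx 16.0 z [-0.006 -0.003 -1.   ]
```

A 51 N sideways push shows the tips have caught, probably on the window's border edge. I back off and look.

```bash
python3 -m crank '[[0,0,0,0,0.1,0,1],[0,0,0,0,0.15,-0.1,1],[0,0,0,0,0.15,-0.3,1],[0,0,0,0,0.15,-0.6,1],[0,0,0,0,0.15,-0.9,1],[0,0,0,0,0.15,-1,1],[0,0,0,0,0.15,-1,1]]'|grep -v rot
python3 - <<'E'
from h import *
st(); p,d,m=grab('scene'); save(cv2.resize(p[180:400,150:350],(545,600)),'s2.png')
E
```

```text
time: 6.32
position: [0.4877, 0.2925, 0.1812]
ft_force: [-0.4, 0.1, -0.8]
grip_width: 0.0001
t 6.32 p [0.4877 0.2925 0.1812] F [-0.4  0.1 -0.8] M [ 0.03 -0.17  0.02] w 0.0001
tipbox 0.0008 0.0982 0.1672 yawx 16.0 z [ 0.  0. -1.]
```

View pics/s2.png

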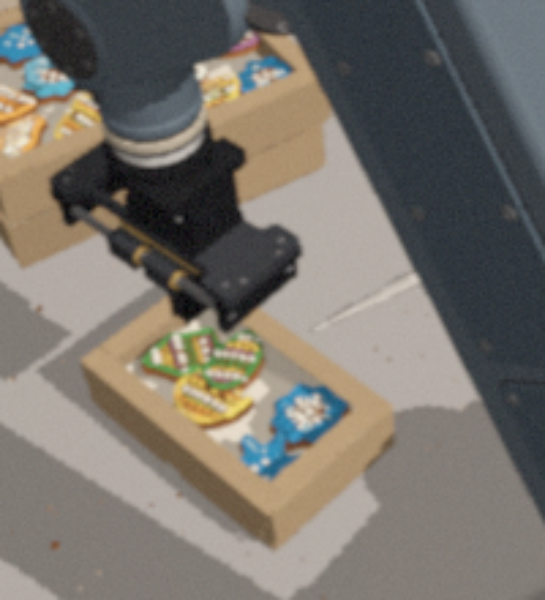

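The lid is down, with a flat border around an open window, and the gingerbread is undisturbed. I'll check the border height in depth and then press the free border straight down.

```bash
cat > lid.py <<'E'
from h import *
p,d,m=grab('scene'); W=pts(d,m)
a=np.deg2rad(13.8); ux=np.array([np.cos(a),np.sin(a)]);uy=np.array([-ux[1],ux[0]]); h=np.array([.5104,.1969])
x=(W[...,:2]-h)@ux; y=(W[...,:2]-h)@uy; z=W[...,2]
for lo,hi in((.118,.127),(.127,.136),(.134,.142)):
    for xs in((-.1,-.05),(-.05,.0),(.0,.05),(.05,.1)):
        s=z[(y>lo)&(y<hi)&(x>xs[0])&(x<xs[1])&(z>.03)&(z<.1)]; print(lo,xs,len(s),np.percentile(s,[10,50,90]).round(4) if len(s) else '')
s=z[(abs(x)>.1)&(abs(x)<.115)&(y>.02)&(y<.1)&(z<.1)&(z>.04)];print('ends',len(s),np.median(s))
E
python3 lid.py
python3 -m crank '[[0,0,0,0,-0.33,0.2,1],[0,0,0,0,-0.33,0.5,1],[0,0,0,0,-0.33,0.8,1],[0,0,0,0,-0.33,1,1],[0,0,0,0,-0.33,1,1]]'|grep -v rot; python3 -c "
from h import *
st()"
```

```text
0.118 (-0.1, -0.05) 59 [0.0563 0.0579 0.0604]
0.118 (-0.05, 0.0) 53 [0.0559 0.058  0.0613]
0.118 (0.0, 0.05) 58 [0.056  0.0579 0.0614]
0.118 (0.05, 0.1) 60 [0.056  0.0577 0.0597]
0.127 (-0.1, -0.05) 81 [0.0552 0.0584 0.0606]
0.127 (-0.05, 0.0) 82 [0.0559 0.0583 0.0605]
0.127 (0.0, 0.05) 75 [0.0563 0.0584 0.0603]
0.127 (0.05, 0.1) 71 [0.0557 0.0584 0.0606]
0.134 (-0.1, -0.05) 104 [0.05   0.0574 0.0602]
0.134 (-0.05, 0.0) 104 [0.0467 0.0574 0.0605]
0.134 (0.0, 0.05) 106 [0.0447 0.0567 0.0601]
0.134 (0.05, 0.1) 106 [0.0386 0.0556 0.0594]
ends 307 0.05829220054443307
time: 6.83
position: [0.4727, 0.3223, 0.0739]
ft_force: [-0.3, -0.4, 0.8]
grip_width: 0.0002
t 6.83 p [0.4727 0.3223 0.0739] F [-0.3 -0.4  0.8] M [ 0.01 -0.1   0.03] w 0.0002
tipbox -0.0069 0.1307 0.0599 yawx 16.0 z [-0.014 -0.005 -1.   ]
```

```bash
python3 -m crank '[[0,0,0,0,0,0.015,1],[0,0,0,0,0,0.03,1],[0,0,0,0,0,0.03,1]]'|grep -v rot; python3 -m crank '[[0,0,0,0,0,-0.3,1],[0,0,0,0,0,-0.7,0.5],[0,0,0,0,0,-1,0],[0,0,0,0,0,-1,0]]'|grep -v rot; python3 -m crank '[[0,0,0,0,0,-0.3,0],[0,0,0,0,0,-0.6,0],[0,0,0,0,0,-0.7,0],[0,0,0,0,0,-0.7,0]]'|grep -v rot; python3 lid.py|sed -n '5,8p;13p'
python3 -c "
from h import *
o,R,p=st(); print(R.round(3).tolist(), o['q'].round(2)); print('to cap in tool',R.T@(np.array([.4885,-.2805,p[2]])-p))"
```

```text
time: 7.08
position: [0.4728, 0.3225, 0.0725]
ft_force: [-2.5, -2.4, 20.3]
grip_width: 0.0006
time: 7.42
position: [0.4767, 0.3248, 0.1767]
ft_force: [1.4, 0.6, 0.5]
grip_width: 0.0133
time: 7.75
position: [0.4779, 0.3256, 0.2476]
ft_force: [-0.3, 0.2, -0.1]
grip_width: 0.0391
0.127 (-0.1, -0.05) 86 [0.0558 0.0581 0.0605]
0.127 (-0.05, 0.0) 76 [0.0554 0.0581 0.0604]
0.127 (0.0, 0.05) 74 [0.0559 0.0582 0.0605]
0.127 (0.05, 0.1) 68 [0.0556 0.0584 0.0609]
ends 325 0.058398130149483585
t 7.8 p [0.4767 0.325  0.2457] F [0.  0.3 0.2] M [-0.03 -0.08  0.02] w 0.0431
tipbox -0.0022 0.1324 0.2317 yawx 16.1 z [-0.006 -0.002 -1.   ]
[[0.961, 0.277, -0.006], [0.277, -0.961, -0.002], [-0.006, -0.0, -1.0]] [0.4  0.45 1.54 0.   1.15 0.12]
to cap in tool [-0.15656642  0.58500222  0.00093524]
```

The lid holds at 58 mm under a 20 N press, so it is shut. Now I go to the cap, yawing by -46° on the way to leave room for the turn.

```bash
for i in 1 2 3 4 5; do python3 -m crank '[[0,0,0,-0.07,0.25,0,0],[0,0,0,-0.14,0.5,0,0],[0,0,0,-0.2,0.75,0,0],[0,0,0,-0.27,1,0,0],[0,0,0,-0.27,1,0,0]]'|grep posi; done
python3 -c "
from h import *
o,R,p=st(); print('to cap in tool',R.T@(np.array([.4885,-.2805,p[2]])-p))"
```

```text
position: [0.4764, 0.2175, 0.2425]
position: [0.4766, 0.1109, 0.2406]
position: [0.4775, 0.0048, 0.2393]
position: [0.4788, -0.1013, 0.2386]
position: [0.4803, -0.2075, 0.238]
t 9.88 p [ 0.4803 -0.2075  0.238 ] F [-0.3  0.4  0. ] M [-0.03 -0.1  -0.03] w 0.087
tipbox -0.1261 -0.3856 0.224 yawx 15.2 z [-0.023 -0.009 -1.   ]
to cap in tool [-0.01119682  0.07259078  0.00046871]
```

```bash
cat >> h.py <<'E'
def plan(pos,yaw):
    o,R,p=st(); c,s=np.cos(yaw),np.sin(yaw)
    T=np.array([[c,s,0],[s,-c,0],[0,0,-1]]); 
    print('turn',(Ro.from_matrix(R.T@T).as_rotvec()/(np.pi/2)).round(3),'shift',(R.T@(np.array(pos)-p)/.1).round(3),'dyaw',round(yaw,3))
E
python3 -c "
from h import *
plan([.4885,-.2805,.21],-.52)"
```

```text
t 9.88 p [ 0.4803 -0.2075  0.238 ] F [-0.3  0.4  0. ] M [-0.03 -0.1  -0.03] w 0.087
tipbox -0.1261 -0.3856 0.224 yawx 15.2 z [-0.023 -0.009 -1.   ]
turn [0.008 0.014 0.5  ] shift [-0.105  0.725  0.285] dyaw -0.52
```

```bash
python3 -m crank '[[0.01,0.01,0.5,-0.05,0.25,0,0],[0.01,0.01,0.5,-0.1,0.5,0,0],[0.01,0.01,0.5,-0.1,0.72,0.1,0],[0.01,0.01,0.5,-0.1,0.72,0.2,0],[0.01,0.01,0.5,-0.1,0.72,0.28,0],[0.01,0.01,0.5,-0.1,0.72,0.28,0],[0.01,0.01,0.5,-0.1,0.72,0.28,0],[0.01,0.01,0.5,-0.1,0.72,0.28,0]]'|grep posi
python3 - <<'E'
from h import *
plan([.4885,-.2805,.158],-.52)
p,d,m=grab('top'); W=pts(d,m); save(cv2.resize(p[215:315,380:500],(720,600)),'t2.png')
E
```

```text
position: [0.4887, -0.2772, 0.2087]
t 10.55 p [ 0.4887 -0.2772  0.2087] F [ 0.8  0.4 -0.5] M [-0.01 -0.07 -0.06] w 0.0869
tipbox -0.1342 -0.4551 0.1947 yawx -29.8 z [-0.008  0.008 -1.   ]
turn [-0.002  0.007  0.   ] shift [0.02  0.031 0.507] dyaw -0.52
```

View pics/t2.png

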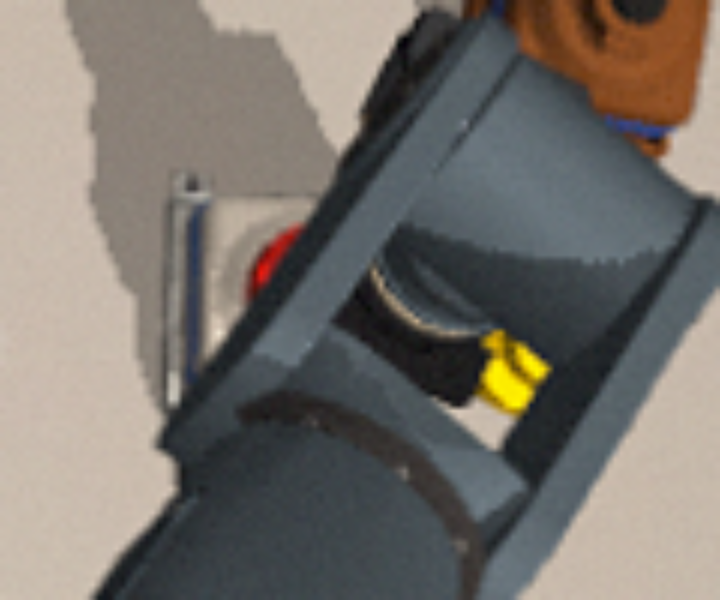

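The arm hides the cap here: only its left rim shows, at (280,260), and the view adds nothing. The measured position had the right height and diameter, so I descend until the tips are just above the shoulder and grip.

```bash
python3 -m crank '[[0,0.01,0,0.02,0.03,0.15,0],[0,0.01,0,0.02,0.03,0.3,0],[0,0.01,0,0.02,0.03,0.45,0],[0,0.01,0,0.02,0.03,0.53,0],[0,0.01,0,0.02,0.03,0.53,0]]' 40|grep -v rot
python3 -m crank '[[0,0,0,0,0,0,0.4],[0,0,0,0,0,0,0.6],[0,0,0,0,0,0,0.8],[0,0,0,0,0,0,1],[0,0,0,0,0,0,1],[0,0,0,0,0,0,1],[0,0,0,0,0,0,1],[0,0,0,0,0,0,1]]' 40|grep -v rot
python3 -c "
from h import *
plan([.4885,-.2805,.1525],-.52)"
```

```text
time: 11.02
position: [0.4878, -0.2789, 0.154]
ft_force: [-1.2, -0.0, -0.1]
grip_width: 0.0872
time: 11.68
position: [0.4878, -0.279, 0.1542]
ft_force: [1.4, -0.1, -0.2]
grip_width: 0.0418
t 11.68 p [ 0.4878 -0.279   0.1542] F [ 1.4 -0.1 -0.2] M [-0.11 -0.18 -0.03] w 0.0418
tipbox -0.1354 -0.4567 0.1402 yawx -29.6 z [ 0.003  0.003 -1.   ]
turn [-0.002 -0.001  0.002] shift [0.013 0.01  0.017] dyaw -0.52
```

```bash
python3 -m crank '[[0,0,0,0,0,0,1],[0,0,0,0,0,0.02,1],[0,0,0,0,0,0.04,1],[0,0,0,0,0,0.06,1],[0,0,0,0,0,0.075,1],[0,0,0,0,0,0.075,1],[0,0,0,0,0,0.075,1]]' 40|grep -v rot
python3 -c "
from h import *
plan([.4885,-.2805,.1525],-.52)"
```

```text
time: 12.27
position: [0.4879, -0.2791, 0.1475]
ft_force: [-0.7, 0.8, 8.4]
grip_width: 0.0394
t 12.27 p [ 0.4879 -0.2791  0.1475] F [-0.7  0.8  8.4] M [0.19 0.28 0.  ] w 0.0394
tipbox -0.1354 -0.4568 0.1335 yawx -29.6 z [ 0.003  0.002 -1.   ]
turn [-0.002 -0.001  0.002] shift [ 0.013  0.009 -0.05 ] dyaw -0.52
```

8.4 N corresponds to about 6 mm of press, and the grip is seated (39 mm). Now I turn it anticlockwise while it is held down.

```bash
python3 -m crank '[[0,0,-0.07,0,0,0.01,1],[0,0,-0.14,0,0,0.01,1],[0,0,-0.21,0,0,0.01,1],[0,0,-0.28,0,0,0.01,1],[0,0,-0.35,0,0,0.01,1],[0,0,-0.42,0,0,0.01,1],[0,0,-0.49,0,0,0.01,1],[0,0,-0.56,0,0,0.01,1],[0,0,-0.63,0,0,0.01,1],[0,0,-0.7,0,0,0.01,1],[0,0,-0.77,0,0,0.01,1],[0,0,-0.84,0,0,0.01,1],[0,0,-0.91,0,0,0.01,1],[0,0,-0.98,0,0,0.01,1],[0,0,-1,0,0,0.01,1],[0,0,-1,0,0,0.01,1],[0,0,-1,0,0,0.01,1]]' 40|grep -v rot
python3 - <<'E'
from h import *
plan([.4885,-.2805,.1525],1.05)
p,d,m=grab('top'); save(cv2.resize(p[215:315,380:500],(720,600)),'t3.png')
E
```

```text
time: 13.68
position: [0.4881, -0.2795, 0.1475]
ft_force: [-1.1, 0.9, 8.1]
grip_width: 0.0393
t 13.68 p [ 0.4881 -0.2795  0.1475] F [-1.1  0.9  8.1] M [0.12 0.23 0.08] w 0.0393
tipbox -0.1352 -0.4574 0.1335 yawx 60.4 z [ 0.004  0.001 -1.   ]
turn [ 0.002 -0.002  0.003] shift [-0.006  0.008 -0.05 ] dyaw 1.05
```

View pics/t3.png

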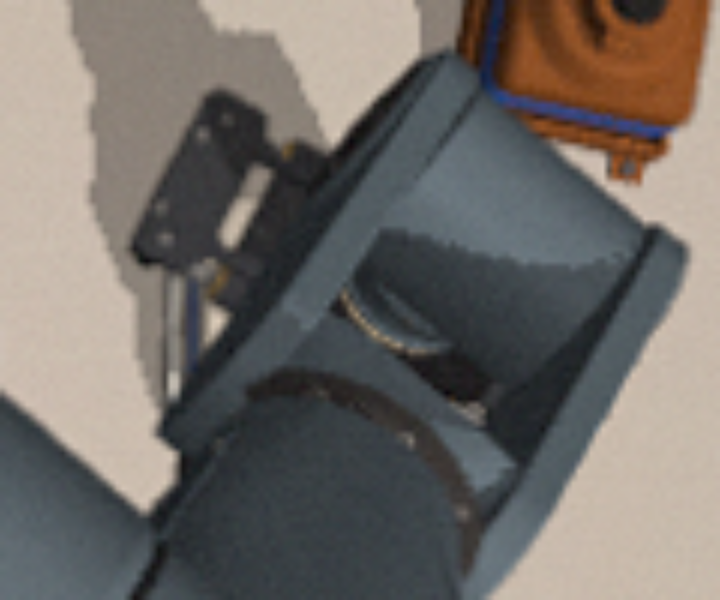

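The gripper has turned 90° (its body is at (215,180)), but the cap itself is hidden. I test-lift slowly and watch the force.

```bash
python3 -m crank '[[0,0,0,0,0,-0.03,1],[0,0,0,0,0,-0.06,1],[0,0,0,0,0,-0.09,1],[0,0,0,0,0,-0.12,1],[0,0,0,0,0,-0.15,1],[0,0,0,0,0,-0.15,1]]' 40|grep -v rot
```

```text
time: 14.23
position: [0.488, -0.2796, 0.1626]
ft_force: [-0.7, -0.5, -0.6]
grip_width: 0.0391
```

It comes free, and the -0.6 N reading is the cap's own weight. I lift the rest of the way so the rim ends 5 cm above the mouth.

```bash
python3 -m crank '[[0,0,0,0,0,-0.1,1],[0,0,0,0,0,-0.2,1],[0,0,0,0,0,-0.3,1],[0,0,0,0,0,-0.4,1],[0,0,0,0,0,-0.5,1],[0,0,0,0,0,-0.59,1],[0,0,0,0,0,-0.59,1],[0,0,0,0,0,-0.59,1],[0,0,0,0,0,-0.59,1]]' 40|grep -v rot
python3 - <<'E'
from h import *
st()
p,d,m=grab('scene');q,_,_=grab('top'); save(np.hstack([cv2.resize(p[200:320,330:490],(400,300)),cv2.resize(q[190:340,180:500],(400,188))[:,:] if 0 else cv2.resize(q[190:340,200:400],(400,300))]),'end.png')
W=pts(d,m); hsv=cv2.cvtColor(p,cv2.COLOR_RGB2HSV); red=((hsv[...,0]<8)|(hsv[...,0]>172))&(hsv[...,1]>150)
Q=W[red]; Q=Q[(abs(Q[:,0]-.488)<.06)&(abs(Q[:,1]+.28)<.06)]; print(len(Q), Q.min(0) if len(Q) else '',Q.max(0) if len(Q) else '')
W=pts(*(lambda t:(t[1],t[2]))(load('top')));p=load('top')[0]
hsv=cv2.cvtColor(p,cv2.COLOR_RGB2HSV); red=((hsv[...,0]<8)|(hsv[...,0]>172))&(hsv[...,1]>150)
Q=W[red]; Q=Q[(abs(Q[:,0]-.488)<.06)&(abs(Q[:,1]+.28)<.06)]; print(len(Q), np.percentile(Q[:,2],[5,50,95]) if len(Q) else '')
E
python3 lid.py|tail -1
```

```text
time: 14.98
position: [0.4875, -0.2794, 0.2214]
ft_force: [-0.4, 0.2, -0.0]
grip_width: 0.0392
t 14.98 p [ 0.4875 -0.2794  0.2214] F [-0.4  0.2 -0. ] M [ 0.03 -0.12  0.03] w 0.0392
tipbox -0.1358 -0.4571 0.2074 yawx 60.4 z [ 0.003  0.001 -1.   ]
377 [ 0.45444324 -0.30087446  0.17602776] [ 0.50803575 -0.25001558  0.24312964]
21 [0.20200911 0.20713688 0.36989466]
ends 347 0.05825044154783854
```

View pics/end.png

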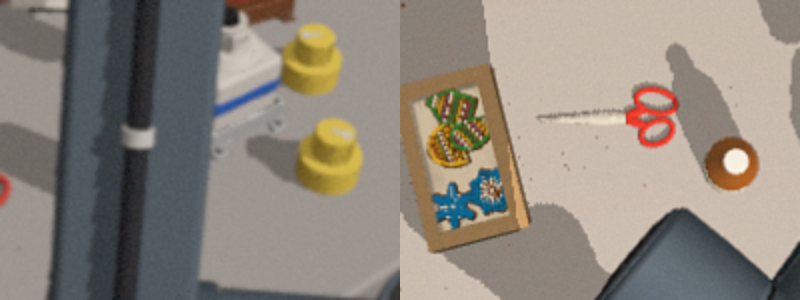

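The left half shows the jug's bare neck at (235,30). The right half shows the box shut at (465,160), with the scissors and bottle where they were. In depth the cap's red spans z 0.176 to 0.243 m, so its rim is 50 mm above the mouth.

```bash
python3 -c "
from h import *
st(); robot.hand_in()"
```

```text
t 15.13 p [ 0.4874 -0.2793  0.2209] F [-0.2 -0.4 -1. ] M [ 0.07 -0.19 -0.05] w 0.0391
tipbox -0.1359 -0.457 0.2069 yawx 60.4 z [ 0.002  0.002 -1.   ]
the job is handed in; nothing more can be done
```

The job is handed in, at 15.1 s of the 61 s allowed. The gift box lid is shut, and the red cap is off the jug and still held upright above its mouth.

**Lid:** I pushed it over with closed fingertips and pressed the free border with about 20 N. Before hand-in its border measured 58 mm above the bench, against 59 mm given for shut.

**Cap:** I pressed it down about 6 mm (8 N), turned it 90° anticlockwise and lifted it straight off. The depth image put its lower rim at z = 0.176 m, 50 mm above the mouth, and the last reading showed the grip holding at 39 mm.

**What went wrong:** While lowering the lid, the fingertips pressed sideways with about 51 N at the wrist, probably against the lid's window border. That is below the 120 N wrist limit. It came from the fingertips as far as I could tell, not the gripper's body, which has the 40 N limit. I backed off, and the lid and box looked undamaged.

**What I could not see:** The arm hid the cap from both cameras during the press and turn, so those rest on force and pose readings. The scissors and bottle looked unmoved in the last top picture. I did not re-check the spool or the marker, but the arm never went near them.

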